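# Set out the soldering station

## Task

Set out the soldering station: lay the firebrick flat on the middle of the round hearth and the charcoal block flat on the middle of the brick, long sides parallel; put the white flux dish on the bench midway between the hearth and the quench pot; and stand the short jar straight behind the dish (on the side away from the robot, square to the line from hearth to pot), leaving a gap of about 2 cm between them. Set things down rather than dropping them, and leave the tall jar, the steel block and the lighter where they are.

Things in the scene. Friction and masses are not known exactly. Their poses are not given: they have to be found in the camera images.
- hearth: Soldering hearth: round steel plate on a narrower dark foot, 130 mm across, flat top 30 mm above the bench. Fixed, does not turn. Origin: centre of its underside on the bench; z up. Its y axis lies along the line to the quench pot (the pot may be at +y or at -y); its x axis is square to that line and points away from the robot (within 0.2 rad of world +x).
- pot: Copper quench pot: empty, open, round, 130 mm across the rim (120 mm at the foot), 55 mm high. Fixed. Origin: centre of its underside on the bench. It always stands 290 mm from the hearth, centre to centre, beside it, on the robot's left or right.
- brick: Cream-coloured insulating firebrick, plain block 90 x 60 x 30 mm (x, y, z), about 140 g. Loose, lying flat on the bench. Origin: centre of its underside; x along its long side.
- charcoal: Black charcoal block, plain block 66 x 44 x 28 mm (x, y, z), about 60 g. Loose, lying flat on the bench. Origin: centre of its underside; x along its long side.
- dish: White ceramic flux dish: small open round dish, 56 mm across, 26 mm high, upright outer wall above the lowest 6 mm, wall 5 mm thick, about 80 g. Loose. Origin: centre of its underside; z up.
- jar: Short jar: squat amber glass jar with a black lid, 56 mm across, 48 mm high, about 100 g, closed. Loose, upright. Origin: centre of its underside; z up.
- tall_jar: Tall jar: slim amber glass jar with a black lid, 40 mm across, 95 mm high. Loose bystander, not wanted. Origin: centre of its underside.
- anvil_block: Steel bench block, 55 x 55 x 20 mm, 450 g. Loose bystander, not wanted. Origin: centre of its underside.
- lighter: Red lighter lying flat at the back of the bench, 72 x 24 x 12 mm. Loose bystander. Origin: centre of its underside; x along its length.

How it is judged:
By the outcome, as a careful person would: the job done as asked, in the order asked, and still so for the second after the job is handed in, with the robot touching nothing.
It also fails if it takes over 106 s, if anything falls off the work surface, if the arm or the gripper's body presses on something with over 40 N, if the wrist force passes 120 N, or if a joint passes its speed limit or range.

## Robot

A 6-joint arm with a two-finger parallel gripper is mounted at the origin on the work surface. World frame = base frame: x ahead of the robot, y to its left, z up, the work surface at z = 0. Lengths are in m, angles in rad, forces in N, time in s.
With the tool pointing down it reaches from about 0.35 to 0.975 m from the base axis. Payload 4.9 kg.
Tool frame: the origin (TCP) lies on the centre line of the jaws, within the pads' length; the fingertips stand 25 mm ahead of it and the grasp point (between the pads) lies 6 mm ahead of it; z points along the fingers, y is the line along which they close (so a half turn about z gives the same grasp; the last joint's range is limited). The gripper opens to 85 mm and grips with 20 to 120 N. Pads are 22 mm wide; open, the fingers measure 114 mm over their backs; the gripper's body (76 mm by 85 mm) begins 54 mm behind the grasp point. The pads swing forward as they close: fully open they stand 13 mm farther back than shut.
Start: joints at [-1.402, 0.053, 1.613, -0, 1.476, -0.119], TCP at [0.177, -0.599, 0.256] pointing down, gripper open.
Joint ranges: [-3.01, 3.01], [-1.01, 2.22], [0.06, 2.58], [-1.02, 4.17], [0.09, 2.62], [-3.14, 3.14]. Speed limits (rad/s): [2.57, 2.57, 3.14, 3.14, 3.14, 3.14].

## Interface

Orientations are given as a unit quaternion [w, x, y, z].
In Python, from plant import state, grab_frame, get_calibration, job gives the robot as it stands. The module is installed in compiled form; this text tells all that it offers.
- The arm moves only by the tool move_arm, never from a script. Its argument "targets" is a list that holds one entry, the list of rows, each a list of 5 numbers: the opening in per cent of the stroke, from 0 (shut) to 100 (fully open), then the shift along the tool's x, y, z as a fraction of full scale, then the turn about the tool's z as a fraction of full scale. A call has 1 to 5 rows; each row shifts and turns the commanded pose from where the row before left it, along the tool's axes as they then stand; what a row does not reach is not made up. Full scale, the value 1, is 0.6 m for a shift and 6 degrees for a turn. A row lasts 1/12 s, in which the tool goes at most 41.7 mm and 7.16 degrees, less where a joint would pass 70% of its speed; a pose out of reach is approached as far as the arm can. A call with a number of a shift or a turn outside -1 to 1 is refused whole. A call with a gripper value outside its range is refused whole. The fingers move at their own pace and stop on an object; the grip force is fixed at half the most. Time passes only in rows, so rows that do not move let the fingers close. It gives the time, the measured TCP pose, the force, the opening and the grip force at its end, in the units of the state.
- state(): the state, without advancing time (a new reading comes with each control period).
- grab_frame(name): name is "scene" or "top" or "wrist"; returns the picture (420x560x3 uint8, red, green, blue); there is no depth.
- get_calibration(name): a dict with "vertical_fov" (degrees; the focal length in pixels is half the picture's height over the tangent of half this angle, whatever the lens; pixels are square), "cx", "cy" (the principal point, pixels), "R" (3x3) and "t" (3): a world point X has camera coordinates R X + t. Camera axes: x right, y down, z forward; pixel columns grow to the right and rows downward; lengths in m; the calibration is good to about 2 mm. A picture is of the moment at which its call begins: read the wrist's pose just before it. get_calibration takes no time and is no camera call; for the wrist camera it gives the pose at the moment of the call.
- job.job_done(): hands the job in; it is judged then, once.
The state is a dict: "time": time; "joint_pos": joint angles; "joint_vel": joint speeds; "joint_efforts": joint torques, N m; "tool_pos": TCP position; "tool_rot": TCP orientation; "contact_force": force on the tool from outside, world axes, zero at the start; "ft_torque": the same for the moment, N m; "gripper_width": opening from 0.0 (shut) to 1.0 (fully open); "grasp_force": force on a finger pad.
Only numpy, scipy, OpenCV 4.12 (cv2) and the standard library are available. Lean on these libraries where they do the work, as an engineer would, in place of code of your own. Each camera call takes 0.05 s, during which the arm holds its last target. There are 200 camera calls.

## Working session

There is one attempt and no reset: what is moved stays moved. The work goes in short steps, Python scripts to look and compute and a tool call to move; the robot and the scene stay as the last step left them, time stands still between calls to the robot, and variables do not carry over. Pictures are saved under pics/ and viewed, at most 14 in all, crops included, and the job is handed in when it is done.

Besides the shell and the picture viewer there is one more tool, called as name([rows], argument=value, ...), one row to a line, values as JSON. move_arm: Moves the arm, as the interface text tells. Shift numbers are shares of 0.6 m and turn numbers shares of 6 degrees, none past 1 either way. Its arguments: {"type":"object","properties":{"targets":{"type":"array"}},"required":["targets"]}

```bash
mkdir -p pics; python3 - <<'E'
from plant import *
import cv2
for n in("top","scene"):
    f=grab_frame(n); cv2.imwrite(f"pics/{n}0.png",cv2.resize(f[:,:,::-1],(800,600),interpolation=cv2.INTER_CUBIC))
    c=get_calibration(n); print(n,c)
print(get_calibration("wrist"))
s=state();print(s)
E
```

```text
top {'vertical_fov': 42.76484990230552, 'cx': 279.0792551197477, 'cy': 214.1946214581475, 'R': array([[ 0.01559361, -0.99981117, -0.01159623],
       [-0.99788214, -0.01482894, -0.06333515],
       [ 0.06315123,  0.01255929, -0.99792494]]), 't': array([1.53794366e-03, 5.73659166e-01, 1.62137683e+00])}
scene {'vertical_fov': 43.64558522245727, 'cx': 282.1984319098705, 'cy': 213.35935031631934, 'R': array([[ 0.6943016 ,  0.71961566, -0.00992959],
       [ 0.47272454, -0.46641194, -0.74765728],
       [-0.54265717,  0.51440569, -0.66401053]]), 't': array([-0.41866625, -0.24639825,  1.70247055])}
{'vertical_fov': 62.998092675389145, 'cx': 281.6477627600072, 'cy': 207.7428871151509, 'R': array([[ 0.28365573, -0.95892436, -0.00187154],
       [-0.91827916, -0.2721938 ,  0.28753072],
       [-0.27622964, -0.07984114, -0.95776959]]), 't': array([-0.62333612, -0.0374118 ,  0.3791277 ])}
{'time': 0.1, 'joint_pos': array([-1.40201501e+00,  5.33126001e-02,  1.61416807e+00,  1.43378218e-05,
        1.47600128e+00, -1.19013411e-01]), 'joint_vel': array([ 0.00037149,  0.00030107, -0.00253674, -0.00238714, -0.00063026,
        0.0006028 ]), 'joint_efforts': array([ 1.49358781e-03, -3.94901133e+01, -3.71364605e+01, -5.55364318e-05,
        3.90617948e-03, -1.11400715e-05]), 'tool_pos': array([ 0.1773066 , -0.59877856,  0.25516563]), 'tool_rot': array([-9.44536545e-04,  9.89664284e-01,  1.43400533e-01, -1.63703630e-05]), 'contact_force': array([ 0.25352051,  0.24953509, -0.63763913]), 'ft_torque': array([ 0.00888735, -0.00744016, -0.02615834]), 'grasp_force': 0.0, 'gripper_width': 0.9984869981675276}
```

View pics/top0.png

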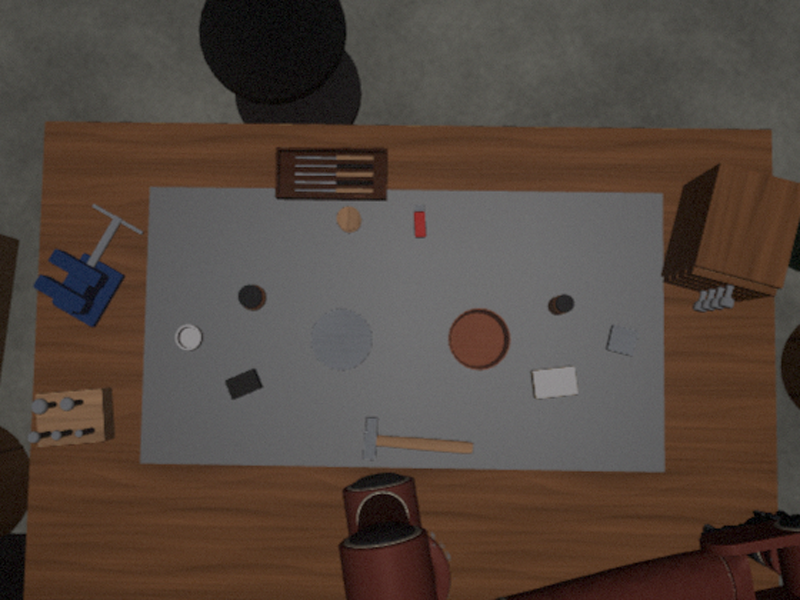

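View pics/scene0.png

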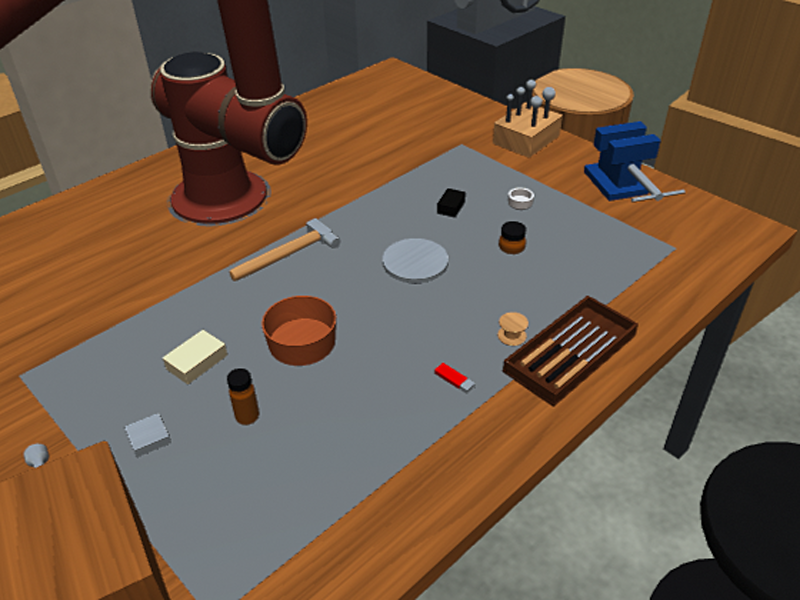

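The top view shows the hearth at (341,339), pot (478,338), brick (555,382), charcoal (244,384), dish (189,338), short jar (252,297) and tall jar (562,304). The pot is on the robot's right. Next I measure these roughly from the top view.

```bash
cat > h.py <<'E'
import numpy as np, cv2
from plant import *
from scipy.spatial.transform import Rotation as Ro
def ray(c,u,v,z,s=1.0):
    f=210/np.tan(np.radians(c["vertical_fov"])/2)
    d=c["R"].T@[(u*s-c["cx"])/f,(v*s-c["cy"])/f,1]; o=-c["R"].T@c["t"]
    return (o+d*(z-o[2])/d[2])
def proj(c,P):
    f=210/np.tan(np.radians(c["vertical_fov"])/2)
    q=np.atleast_2d(P)@c["R"].T+c["t"]; return np.c_[q[:,0]/q[:,2]*f+c["cx"],q[:,1]/q[:,2]*f+c["cy"]]
def tool():
    s=state(); q=s["tool_rot"]; return s,np.array(s["tool_pos"]),Ro.from_quat([q[1],q[2],q[3],q[0]])
def goto(x,y,z,ang=None):
    "shift in tool axes (in full scales, total) and turn (deg) to put closing line at world angle ang (deg)"
    s,p,r=tool(); M=r.as_matrix(); d=M.T@(np.array([x,y,z])-p)
    cur=np.degrees(np.arctan2(M[1,1],M[0,1]))
    out=f"t={s['time']:.1f} pos={p.round(4)} yaw={cur:.2f} shift={(d/0.6).round(4)}"
    if ang is not None:
        t=-((ang-cur+90)%180-90); out+=f" turn={t:.2f}deg={t/6:.3f}fs j6={s['joint_pos'][5]:.2f}"
    print(out,"grip",round(s['gripper_width'],3),round(s['grasp_force'],1),"F",np.round(s['contact_force'],1))
E
python3 - <<'E'
from h import *
c=get_calibration("top")
for n,u,v,z in [("hearth",341,339,.03),("pot",478.5,338.5,.055),("brick",555,382,.03),("charcoal",244,384,.028),("dish",188.5,338,.026),("jar",251,297,.048),("tall",564,303,.095),("anvil",623,340,.02)]:
    print(n,ray(c,u,v,z,.7).round(4))
w=get_calibration("wrist"); s,p,r=tool()
o=-w["R"].T@w["t"]; print("cam in tool",r.as_matrix().T@(o-p), (w["R"]@r.as_matrix()).round(3))
goto(.45,-.35,.25,90)
E
```

```text
hearth [0.5009 0.1313 0.03  ]
pot [ 0.5059 -0.1575  0.055 ]
brick [ 0.4173 -0.3216  0.03  ]
charcoal [0.4025 0.3352 0.028 ]
dish [0.4981 0.457  0.026 ]
jar [0.586  0.3214 0.048 ]
tall [ 0.5798 -0.327   0.095 ]
anvil [ 0.5082 -0.4674  0.02  ]
cam in tool [ 0.07303056 -0.00065024 -0.11752337] [[-0.     1.    -0.   ]
 [-0.958 -0.    -0.288]
 [-0.288 -0.     0.958]]
t=0.1 pos=[ 0.1773 -0.5988  0.2552] yaw=-73.51 shift=[ 0.5535 -0.2686  0.0092] turn=16.49deg=2.748fs j6=-0.12 grip 0.998 0.0 F [ 0.3  0.2 -0.6]
```

move_arm([
  [[100,0.05,-0.025,0,0],[100,0.05,-0.025,0,0],[100,0.05,-0.025,0,0],[100,0.05,-0.025,0,0],[100,0.05,-0.025,0,0]],
])

```text
time: 0.52
tool_pos: [0.3007, -0.4834, 0.2557]
tool_rot: [-0.0, 0.99, 0.143, -0.0]
contact_force: [1.1, -0.3, 0.1]
gripper_width: 1.0
grasp_force: 0.0
```

move_arm([
  [[100,0.05,-0.025,0,0],[100,0.05,-0.025,0,0],[100,0.05,-0.025,0,0],[100,0.05,-0.025,0,0],[100,0.05,-0.025,0,0]],
])

```text
time: 0.93
tool_pos: [0.4233, -0.3688, 0.2558]
tool_rot: [-0.0, 0.99, 0.143, -0.0]
contact_force: [0.7, -0.5, 0.0]
gripper_width: 1.0
grasp_force: 0.0
```

move_arm([
  [[100,0,0,0,-1],[100,0,0,0,-1],[100,0,0,0,-1],[100,0,0,0,-1],[100,0,0,0,-1]],
])

```text
time: 1.35
tool_pos: [0.4224, -0.3699, 0.2556]
tool_rot: [-0.001, 0.918, 0.397, -0.0]
contact_force: [0.2, -0.3, -0.4]
gripper_width: 1.003
grasp_force: 0.0
```

move_arm([
  [[100,0,0,0,-1],[100,0,0,0,-1],[100,0,0,0,-1],[100,0,0,0,-1],[100,0,0,0,-1]],
])

```text
time: 1.77
tool_pos: [0.4223, -0.37, 0.2556]
tool_rot: [-0.001, 0.784, 0.621, -0.0]
contact_force: [-0.6, -0.2, -0.9]
gripper_width: 1.001
grasp_force: 0.0
```

move_arm([
  [[100,0,0,0,-1],[100,0,0,0,-1],[100,0,0,0,-1],[100,0,0,0,0],[100,0,0,0,0]],
])

```text
time: 2.18
tool_pos: [0.4223, -0.3701, 0.2558]
tool_rot: [-0.0, 0.68, 0.733, 0.0]
contact_force: [0.0, -0.2, -0.9]
gripper_width: 1.001
grasp_force: 0.0
```

```bash
cat > look.py <<'E'
from h import *
import sys,pickle
n=sys.argv[1]; c=get_calibration("wrist"); f=grab_frame("wrist"); pickle.dump(c,open(f"pics/{n}.pkl","wb"))
cv2.imwrite(f"pics/{n}.png",cv2.resize(f[:,:,::-1],(800,600),interpolation=cv2.INTER_CUBIC))
E
python3 look.py w1; python3 -c "
from h import *
goto(.4173,-.3216,.15,5)"
```

```text
t=2.2 pos=[ 0.4224 -0.3702  0.2559] yaw=4.35 shift=[ 0.0812 -0.0022  0.1766] turn=-0.65deg=-0.109fs j6=-0.93 grip 1.004 0.0 F [-0.3 -0.6  0.3]
```

View pics/w1.png

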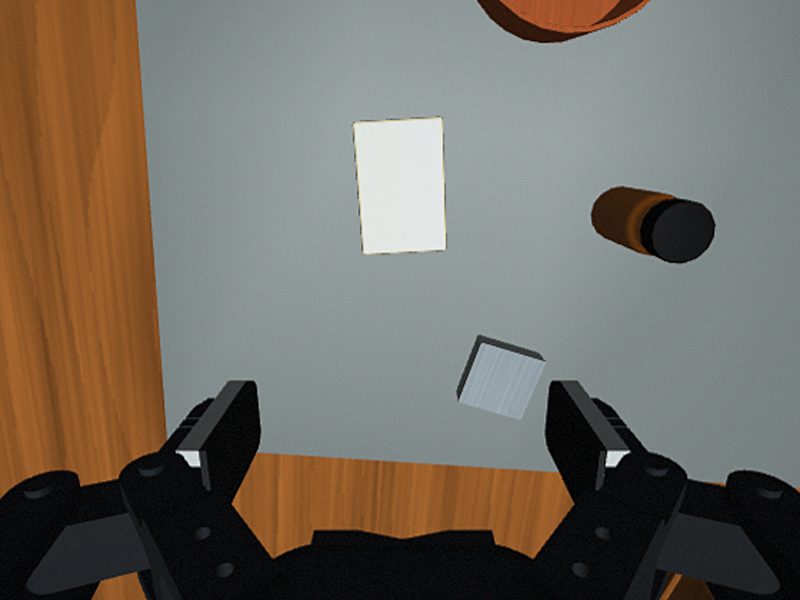

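The brick's top corners are at (353,122), (442,117), (446,249) and (363,254). The steel block is at (500,378), clear of the brick.

```bash
cat > box.py <<'E'
from h import *
import sys,pickle
n=sys.argv[1]; z=float(sys.argv[2]); c=pickle.load(open(f"pics/{n}.pkl","rb"))
P=np.array([ray(c,*map(float,a.split(",")),z,.7)[:2] for a in sys.argv[3:]])
e=np.roll(P,-1,0)-P; print("centre",P.mean(0).round(4),"sides",np.linalg.norm(e,axis=1).round(4),"dirs",(np.degrees(np.arctan2(e[:,1],e[:,0]))%180).round(1))
E
python3 box.py w1 .03 353,122 442,117 446,249 363,254
```

```text
centre [ 0.4173 -0.3215] sides [0.0589 0.0884 0.0592 0.0889] dirs [ 7.4 97.5  7.8 97.3]
```

move_arm([
  [[100,0,0,0,-0.53],[100,0.041,0.001,0,0],[100,0.041,0.001,0,0],[100,0,0,0.06,0],[100,0,0,0.06,0]],
])

```text
time: 2.65
tool_pos: [0.4187, -0.3219, 0.1869]
tool_rot: [0.004, 0.659, 0.753, -0.0]
contact_force: [0.3, -1.1, -1.5]
gripper_width: 1.005
grasp_force: 0.0
```

move_arm([
  [[100,0,0,0.06,0],[100,0,0,0.06,0],[100,0,0,0.03,0],[100,0,0,0,0],[100,0,0,0,0]],
])

```text
time: 3.07
tool_pos: [0.4166, -0.3208, 0.0934]
tool_rot: [-0.001, 0.659, 0.752, 0.0]
contact_force: [0.2, -0.9, 1.6]
gripper_width: 0.999
grasp_force: 0.0
```

```bash
python3 -c "
from h import *
goto(.4173,-.3215,.03,7.5)"
```

```text
t=3.1 pos=[ 0.4166 -0.3208  0.0934] yaw=7.60 shift=[-0.0015  0.0012  0.1057] turn=0.10deg=0.017fs j6=-0.93 grip 0.999 0.0 F [ 0.2 -0.9  1.6]
```

move_arm([
  [[100,-0.001,0.001,0.04,0],[100,0,0,0.03,0],[100,0,0,0.02,0],[100,0,0,0.015,0],[100,0,0,0,0]],
])

```text
time: 3.48
tool_pos: [0.4176, -0.3217, 0.0308]
tool_rot: [-0.001, 0.658, 0.753, 0.0]
contact_force: [-1.0, 0.8, -0.8]
gripper_width: 1.001
grasp_force: 0.0
```

move_arm([
  [[50,0,0,0,0],[50,0,0,0,0],[50,0,0,0,0],[50,0,0,0,0],[50,0,0,0,0]],
])

```text
time: 3.9
tool_pos: [0.4189, -0.323, 0.0332]
tool_rot: [0.002, 0.658, 0.753, -0.0]
contact_force: [-0.0, -0.3, 5.8]
gripper_width: 0.687
grasp_force: 67.5
```

```bash
python3 -c "
from h import *
goto(.4173,-.3215,.14,7.5)"
```

```text
t=3.9 pos=[ 0.4189 -0.323   0.0332] yaw=7.67 shift=[ 0.0024 -0.0019 -0.178 ] turn=0.17deg=0.028fs j6=-0.93 grip 0.687 67.5 F [-0.  -0.3  5.8]
```

move_arm([
  [[50,0,0,-0.03,0],[50,0,0,-0.05,0],[50,0,0,-0.06,0],[50,0,0,-0.06,0],[50,0,0,-0.02,0]],
])

```text
time: 4.32
tool_pos: [0.4197, -0.3237, 0.1693]
tool_rot: [0.004, 0.658, 0.753, -0.0]
contact_force: [0.7, -0.2, -0.4]
gripper_width: 0.69
grasp_force: 66.8
```

move_arm([
  [[50,0.05,0.023,0,0],[50,0.05,0.023,0,0],[50,0.05,0.023,0,0],[50,0.05,0.023,0,0],[50,0.05,0.023,0,0]],
])

```text
time: 4.73
tool_pos: [0.4657, -0.1623, 0.1622]
tool_rot: [-0.001, 0.658, 0.753, -0.0]
contact_force: [0.7, -0.3, -1.4]
gripper_width: 0.689
grasp_force: 66.7
```

move_arm([
  [[50,0.05,0.023,0,0],[50,0.05,0.023,0,0],[50,0.05,0.023,0,0],[50,0.05,0.023,0,0],[50,0.05,0.023,0,0]],
])

```text
time: 5.15
tool_pos: [0.514, -0.0044, 0.1621]
tool_rot: [-0.001, 0.658, 0.753, -0.0]
contact_force: [0.4, -0.9, -1.9]
gripper_width: 0.685
grasp_force: 66.7
```

move_arm([
  [[50,0,0,0,0.5],[50,0,0,0,0.6],[50,0,0,0,0],[50,0,0,0,0],[50,0,0,0,0]],
])

```text
time: 5.57
tool_pos: [0.5141, -0.0064, 0.1626]
tool_rot: [-0.0, 0.7, 0.714, -0.0]
contact_force: [0.3, 0.8, -1.1]
gripper_width: 0.691
grasp_force: 66.7
```

```bash
python3 look.py w2; python3 -c "
from h import *
goto(.501,.1313,.08,1)"
```

```text
t=5.6 pos=[ 0.5142 -0.0065  0.1628] yaw=1.09 shift=[ 0.23   -0.0175  0.1381] turn=0.09deg=0.015fs j6=-0.18 grip 0.689 66.7 F [ 0.3  0.2 -1.4]
```

View pics/w2.png

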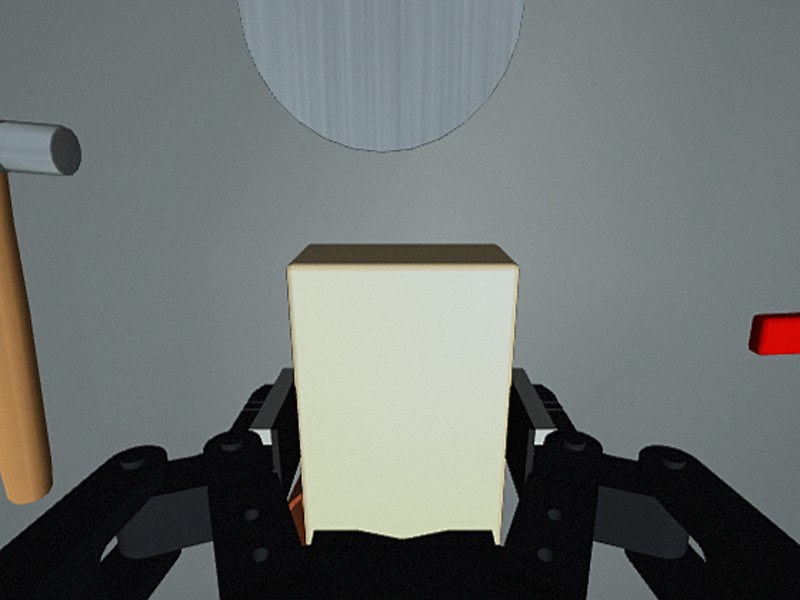

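The brick is held square, with its front top corners at (289,265) and (519,265). The hearth's near edge bottoms out at (384,152) and its sides are at (240,10) and (523,10).

```bash
cat > circ.py <<'E'
from h import *
import pickle
from scipy.optimize import least_squares
def fit(img,c,x,y,z,r,tol=.006):
    "img 800x600 png; refine circle centre (radius known) from Canny edges"
    g=cv2.resize(cv2.GaussianBlur(cv2.imread(img,0),(3,3),0),(560,420),interpolation=cv2.INTER_AREA); e=cv2.Canny(g,15,40)
    v,u=np.nonzero(e); P=np.array([ray(c,a,b,z)[:2] for a,b in zip(u,v)])
    q=np.array([x,y])
    for t in (2*tol,tol,tol/1.5):
        S=P[abs(np.linalg.norm(P-q,axis=1)-r)<t]
        q=least_squares(lambda q:np.linalg.norm(S-q,axis=1)-r,q,loss="soft_l1",f_scale=.001).x
    print(img,q.round(4),len(S),"rms",np.std(np.linalg.norm(S-q,axis=1)-r).round(4)); return q
E
python3 - <<'E'
from circ import *
t=get_calibration("top"); w=pickle.load(open("pics/w2.pkl","rb"))
a=fit("pics/top0.png",t,.501,.1313,.03,.065); fit("pics/w2.png",w,.501,.1313,.03,.065)
b=fit("pics/top0.png",t,.506,-.1575,.055,.065)
fit("pics/top0.png",t,.498,.457,.026,.028); fit("pics/top0.png",t,.586,.3214,.048,.028)
print(np.linalg.norm(a-b)); s,p,r=tool()
for u,v in [(289,265),(519,265)]: print(r.as_matrix().T@(ray(w,u,v,p[2]-.002,.7)-p))
E
```

```text
pics/top0.png [0.5011 0.1306] 102 rms 0.002
pics/w2.png [0.5009 0.1321] 596 rms 0.001
pics/top0.png [ 0.5059 -0.1567] 154 rms 0.0011
pics/top0.png [0.501  0.4611] 65 rms 0.0013
pics/top0.png [0.5865 0.3195] 70 rms 0.0016
0.28734341149687354
[ 0.04639267 -0.02887568  0.0020263 ]
[0.046418   0.02854399 0.00198585]
```

move_arm([
  [[50,0.05,-0.0035,0,0],[50,0.05,-0.0035,0,0],[50,0.05,-0.0035,0,0],[50,0.05,-0.0035,0,0],[50,0.029,-0.0035,0,0]],
])

```text
time: 6.03
tool_pos: [0.501, 0.1329, 0.1633]
tool_rot: [-0.0, 0.7, 0.714, 0.0]
contact_force: [0.6, 1.1, -1.7]
gripper_width: 0.685
grasp_force: 66.7
```

move_arm([
  [[50,0,0,0.03,0],[50,0,0,0.04,0],[50,0,0,0.03,0],[50,0,0,0.025,0],[50,0,0,0,0]],
])

```text
time: 6.45
tool_pos: [0.4986, 0.1303, 0.0844]
tool_rot: [-0.002, 0.701, 0.714, -0.003]
contact_force: [-1.8, 0.0, -2.3]
gripper_width: 0.689
grasp_force: 66.5
```

```bash
python3 -c "
from h import *
goto(.501,.1305,.064,1)"
```

```text
t=6.5 pos=[0.4986 0.1303 0.0844] yaw=1.06 shift=[0.0003 0.0042 0.0339] turn=0.06deg=0.011fs j6=0.09 grip 0.689 66.5 F [-1.8  0.  -2.3]
```

move_arm([
  [[50,0,0.003,0.015,0],[50,0,0,0.008,0],[50,0,0,0,0],[50,0,0,0,0],[50,0,0,0,0]],
])

```text
time: 6.87
tool_pos: [0.5039, 0.1311, 0.0754]
tool_rot: [0.0, 0.701, 0.714, 0.001]
contact_force: [-0.5, 0.3, -1.5]
gripper_width: 0.684
grasp_force: 66.7
```

```bash
python3 -c "
from h import *
goto(.501,.1305,.064,1)"
```

```text
t=6.9 pos=[0.5039 0.1311 0.0754] yaw=1.07 shift=[-0.0009 -0.0049  0.019 ] turn=0.07deg=0.011fs j6=0.09 grip 0.684 66.7 F [-0.5  0.3 -1.5]
```

move_arm([
  [[50,0,0,0,0],[50,0,0,0,0],[50,0,0,0,0],[50,0,0,0,0],[50,0,0,0,0]],
])

```text
time: 7.28
tool_pos: [0.5033, 0.1311, 0.0746]
tool_rot: [0.0, 0.7, 0.714, 0.0]
contact_force: [-0.7, 0.2, -2.5]
gripper_width: 0.687
grasp_force: 66.7
```

move_arm([
  [[50,0,0,0,0],[50,0,0,0,0],[50,0,0,0,0],[50,0,0,0,0],[50,0,0,0,0]],
])

```text
time: 7.7
tool_pos: [0.5032, 0.1311, 0.0745]
tool_rot: [-0.0, 0.7, 0.714, -0.0]
contact_force: [0.7, 0.1, -1.9]
gripper_width: 0.687
grasp_force: 66.7
```

```bash
python3 -c "
from h import *
goto(.501,.1305,.064,1)"
```

```text
t=7.7 pos=[0.5032 0.1311 0.0745] yaw=1.07 shift=[-0.0009 -0.0037  0.0175] turn=0.07deg=0.012fs j6=0.09 grip 0.687 66.7 F [ 0.7  0.1 -1.9]
```

move_arm([
  [[50,-0.001,-0.0035,0.006,0],[50,0,0,0,0],[50,0,0,0,0],[50,0,0,0,0],[50,0,0,0,0]],
])

```text
time: 8.12
tool_pos: [0.5012, 0.1304, 0.0709]
tool_rot: [0.0, 0.7, 0.714, 0.0]
contact_force: [0.3, -1.0, -1.6]
gripper_width: 0.684
grasp_force: 66.7
```

move_arm([
  [[50,0,0,0.002,0],[50,0,0,0,0],[50,0,0,0.002,0],[50,0,0,0,0],[50,0,0,0,0]],
])

```text
time: 8.53
tool_pos: [0.5011, 0.1304, 0.0684]
tool_rot: [-0.0, 0.7, 0.714, -0.0]
contact_force: [-0.2, 0.4, -1.5]
gripper_width: 0.687
grasp_force: 66.7
```

move_arm([
  [[50,0,0,0.002,0],[50,0,0,0,0],[50,0,0,0,0],[50,0,0,0,0],[50,0,0,0,0]],
])

```text
time: 8.95
tool_pos: [0.5012, 0.1304, 0.0673]
tool_rot: [0.0, 0.7, 0.714, 0.0]
contact_force: [0.7, -0.1, -1.1]
gripper_width: 0.685
grasp_force: 66.7
```

move_arm([
  [[50,0,0,0.002,0],[50,0,0,0,0],[50,0,0,0,0],[50,0,0,0,0],[50,0,0,0,0]],
])

```text
time: 9.37
tool_pos: [0.5011, 0.1304, 0.0661]
tool_rot: [-0.0, 0.7, 0.714, -0.0]
contact_force: [0.8, 1.2, -2.2]
gripper_width: 0.688
grasp_force: 66.7
```

move_arm([
  [[50,0,0,0.003,0],[50,0,0,0,0],[50,0,0,0,0],[50,0,0,0,0],[50,0,0,0,0]],
])

```text
time: 9.78
tool_pos: [0.5012, 0.1304, 0.0643]
tool_rot: [-0.0, 0.7, 0.714, -0.0]
contact_force: [-0.6, -1.0, -1.4]
gripper_width: 0.685
grasp_force: 66.7
```

move_arm([
  [[50,0,0,0.002,0],[50,0,0,0,0],[50,0,0,0,0],[50,0,0,0,0],[50,0,0,0,0]],
])

```text
time: 10.2
tool_pos: [0.5014, 0.1305, 0.0633]
tool_rot: [0.0, 0.7, 0.714, 0.0]
contact_force: [0.2, -0.1, -1.3]
gripper_width: 0.691
grasp_force: 66.8
```

move_arm([
  [[50,0,0,0.002,0],[50,0,0,0,0],[50,0,0,0,0],[50,0,0,0,0],[50,0,0,0,0]],
])

```text
time: 10.62
tool_pos: [0.5014, 0.1305, 0.0632]
tool_rot: [-0.0, 0.7, 0.714, -0.0]
contact_force: [-4.2, -0.7, 7.1]
gripper_width: 0.686
grasp_force: 67.7
```

move_arm([
  [[50,0,0,0.0015,0],[50,0,0,0,0],[50,0,0,0,0],[50,0,0,0,0],[50,0,0,0,0]],
])

```text
time: 11.03
tool_pos: [0.5015, 0.1305, 0.0632]
tool_rot: [-0.0, 0.7, 0.714, -0.0]
contact_force: [-7.6, -0.3, 12.7]
gripper_width: 0.684
grasp_force: 68.3
```

move_arm([
  [[50,0,0,-0.002,0],[50,0,0,0,0],[80,0,0,0,0],[100,0,0,0,0],[100,0,0,0,0]],
])

```text
time: 11.45
tool_pos: [0.5009, 0.1304, 0.0618]
tool_rot: [-0.0, 0.701, 0.714, -0.0]
contact_force: [-0.3, -0.2, 0.5]
gripper_width: 0.997
grasp_force: 0.0
```

move_arm([
  [[100,0,0,-0.01,0],[100,0,0,-0.05,0],[100,0,0,-0.06,0],[100,0,0,-0.06,0],[100,0,0,-0.06,0]],
])

```text
time: 11.87
tool_pos: [0.5007, 0.1304, 0.2077]
tool_rot: [-0.0, 0.7, 0.714, -0.0]
contact_force: [0.6, -0.3, -0.5]
gripper_width: 0.996
grasp_force: 0.0
```

```bash
python3 -c "
from h import *
goto(.42,.22,.24,20)"
```

```text
t=11.9 pos=[0.5007 0.1304 0.2077] yaw=1.07 shift=[ 0.1519 -0.1317 -0.0537] turn=-18.93deg=-3.155fs j6=0.09 grip 0.996 0.0 F [ 0.6 -0.3 -0.5]
```

move_arm([
  [[100,0.03,-0.026,-0.011,0],[100,0.03,-0.026,-0.011,0],[100,0.03,-0.026,-0.011,0],[100,0.03,-0.026,-0.011,0],[100,0.03,-0.026,-0.011,0]],
])

```text
time: 12.28
tool_pos: [0.4207, 0.2195, 0.2399]
tool_rot: [0.0, 0.701, 0.714, 0.0]
contact_force: [0.5, -0.3, 0.3]
gripper_width: 1.001
grasp_force: 0.0
```

move_arm([
  [[100,0,0,0,-0.9],[100,0,0,0,-0.9],[100,0,0,0,-0.9],[100,0,0,0,-0.9],[100,0,0,0,0]],
])

```text
time: 12.7
tool_pos: [0.4214, 0.219, 0.2394]
tool_rot: [0.0, 0.554, 0.833, 0.0]
contact_force: [1.1, 1.3, -0.7]
gripper_width: 1.003
grasp_force: 0.0
```

move_arm([
  [[100,0,0,0,0],[100,0,0,0,0],[100,0,0,0,0],[100,0,0,0,0],[100,0,0,0,0]],
])

```text
time: 13.12
tool_pos: [0.4215, 0.2189, 0.2392]
tool_rot: [-0.0, 0.555, 0.832, -0.0]
contact_force: [-0.2, 0.4, -0.4]
gripper_width: 0.999
grasp_force: 0.0
```

```bash
python3 look.py w3; python3 -c "
from h import *
goto(.4025,.3352,.15,23)"
```

```text
t=13.2 pos=[0.4215 0.2189 0.2392] yaw=22.64 shift=[0.1911 0.0453 0.1487] turn=-0.36deg=-0.060fs j6=-0.07 grip 0.997 0.0 F [-0.1 -0.7  0.1]
```

View pics/w3.png

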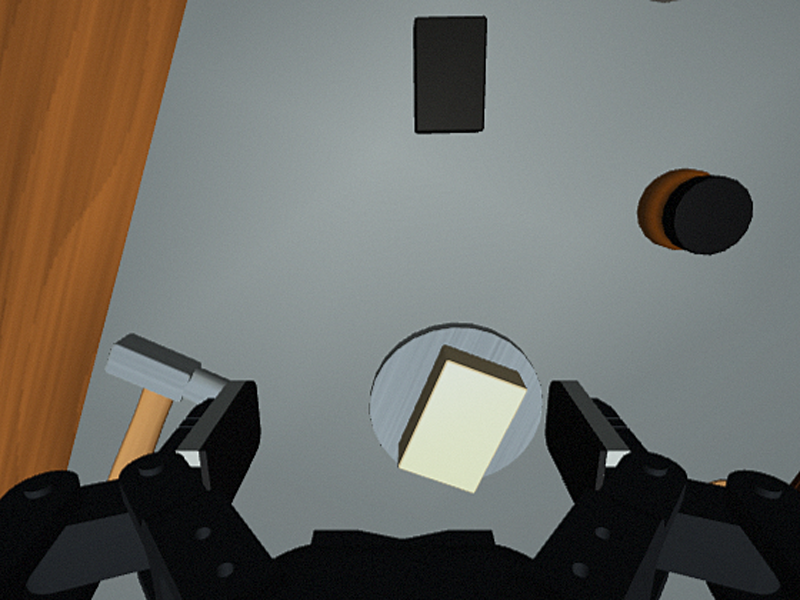

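The brick lies flat on the hearth, with its top corners at (448,361), (526,388), (474,492) and (398,466). The charcoal's top corners are (414,18), (487,16), (484,131) and (416,133), and the jar lid is centred at (709,215).

```bash
python3 box.py w3 .06 448,361 526,388 474,492 398,466; python3 box.py w3 .028 414.5,17 487,15.5 484,131 416,132.5;python3 - <<'E'
from circ import *
w=pickle.load(open("pics/w3.pkl","rb"))
fit("pics/w3.png",w,.501,.1313,.03,.065,.004)
print(ray(w,708,215,.048,.7)[:2]); fit("pics/w3.png",w,*ray(w,708,215,.048,.7)[:2],.048,.028,.004)
goto(.4025,.3352,.15,23)
E
```

```text
centre [0.5009 0.1328] sides [0.0564 0.0885 0.0588 0.0872] dirs [ 2.2 91.8  0.9 90.3]
centre [0.4034 0.3388] sides [0.0433 0.0655 0.0433 0.0656] dirs [ 23.7 113.8  23.8 113.9]
pics/w3.png [0.5002 0.132 ] 564 rms 0.0013
[0.58486412 0.32459277]
pics/w3.png [0.584 0.324] 196 rms 0.0011
t=13.2 pos=[0.4215 0.2189 0.2392] yaw=22.64 shift=[0.1911 0.0453 0.1487] turn=-0.36deg=-0.060fs j6=-0.07 grip 0.997 0.0 F [-0.1 -0.7  0.1]
```

move_arm([
  [[100,0,0,0,-0.2],[100,0.05,0.013,0.02,0],[100,0.05,0.013,0.03,0],[100,0.05,0.013,0.03,0],[100,0.045,0.014,0.03,0]],
])

```text
time: 13.58
tool_pos: [0.4029, 0.3403, 0.1728]
tool_rot: [0.0, 0.545, 0.838, 0.001]
contact_force: [1.2, 0.4, 0.6]
gripper_width: 0.995
grasp_force: 0.0
```

move_arm([
  [[100,0,0,0.04,0],[100,0,0,0.04,0],[100,0,0,0.04,0],[100,0,0,0,0],[100,0,0,0,0]],
])

```text
time: 14.0
tool_pos: [0.4022, 0.3382, 0.0999]
tool_rot: [-0.001, 0.545, 0.838, -0.002]
contact_force: [0.1, -1.0, 1.1]
gripper_width: 0.999
grasp_force: 0.0
```

move_arm([
  [[100,0,0,0,0],[100,0,0,0,0],[100,0,0,0,0],[100,0,0,0,0],[100,0,0,0,0]],
])

```text
time: 14.42
tool_pos: [0.4038, 0.3391, 0.1023]
tool_rot: [0.0, 0.546, 0.838, 0.001]
contact_force: [0.4, -0.5, 1.3]
gripper_width: 0.997
grasp_force: 0.0
```

```bash
python3 look.py w4; python3 -c "
from h import *
goto(.4034,.3388,.032,23.8)"
```

```text
t=14.5 pos=[0.4036 0.339  0.102 ] yaw=23.86 shift=[-1.000e-04 -6.000e-04  1.167e-01] turn=0.06deg=0.011fs j6=0.14 grip 1.001 0.0 F [-0.  -0.7 -0.7]
```

View pics/w4.png

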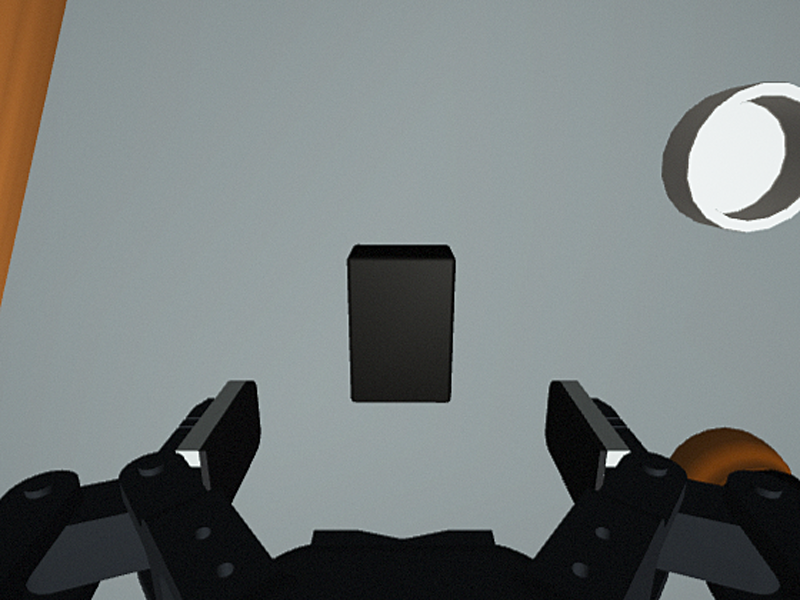

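The charcoal is centred between the open fingers, with top corners (348,258), (455,258), (451,402) and (351,402). The dish is at about (750,157).

```bash
python3 box.py w4 .028 348,258 455,258 451,402 351,402
```

```text
centre [0.4031 0.3392] sides [0.0428 0.0643 0.0437 0.0642] dirs [ 23.8 114.1  23.8 113.2]
```

move_arm([
  [[100,0,0,0.04,0],[100,0,0,0.03,0],[100,0,0,0.025,0],[100,0,0,0.015,0],[100,0,0,0.005,0]],
])

```text
time: 14.88
tool_pos: [0.4022, 0.3381, 0.0305]
tool_rot: [-0.001, 0.546, 0.838, -0.001]
contact_force: [0.3, -0.7, 0.0]
gripper_width: 0.999
grasp_force: 0.0
```

move_arm([
  [[80,0,0,0,0],[70,0,0,0,0],[30,0,0,0,0],[30,0,0,0,0],[30,0,0,0,0]],
])

```text
time: 15.3
tool_pos: [0.4044, 0.3395, 0.0338]
tool_rot: [0.001, 0.546, 0.838, 0.001]
contact_force: [-0.4, 0.4, 2.9]
gripper_width: 0.501
grasp_force: 63.5
```

move_arm([
  [[30,0,0,0,0],[30,0,0,0,0],[30,0,0,0,0],[30,0,0,0,0],[30,0,0,0,0]],
])

```text
time: 15.72
tool_pos: [0.4044, 0.3395, 0.0338]
tool_rot: [0.001, 0.546, 0.838, 0.001]
contact_force: [0.7, 0.1, 5.1]
gripper_width: 0.499
grasp_force: 63.9
```

```bash
python3 -c "
from h import *
goto(.501,.1324,.14,1.2)"
```

```text
t=15.7 pos=[0.4044 0.3395 0.0338] yaw=23.87 shift=[-0.3808  0.0081 -0.1772] turn=22.67deg=3.778fs j6=0.14 grip 0.499 63.9 F [0.7 0.1 5.1]
```

move_arm([
  [[30,0,0,-0.02,0],[30,0,0,-0.05,0],[30,0,0,-0.06,0],[30,0,0,-0.06,0],[30,0,0,-0.035,0]],
])

```text
time: 16.13
tool_pos: [0.4042, 0.3395, 0.1719]
tool_rot: [0.001, 0.546, 0.838, 0.002]
contact_force: [1.2, -0.9, 0.6]
gripper_width: 0.496
grasp_force: 63.3
```

move_arm([
  [[30,-0.04,0.001,0,0],[30,-0.05,0.001,0,0],[30,-0.05,0.001,0,0],[30,-0.05,0.001,0,0],[30,-0.05,0.001,0,0]],
])

```text
time: 16.55
tool_pos: [0.4641, 0.207, 0.1676]
tool_rot: [-0.0, 0.545, 0.838, -0.0]
contact_force: [0.3, -0.1, -0.9]
gripper_width: 0.497
grasp_force: 63.3
```

move_arm([
  [[30,-0.05,0.001,0,0],[30,-0.05,0.001,0,0],[30,-0.04,0.001,0,0],[30,0,0,0,0.9],[30,0,0,0,0.9]],
])

```text
time: 16.97
tool_pos: [0.5, 0.1308, 0.1674]
tool_rot: [-0.0, 0.625, 0.781, -0.0]
contact_force: [-0.6, 0.2, -0.2]
gripper_width: 0.5
grasp_force: 63.2
```

move_arm([
  [[30,0,0,0,0.9],[30,0,0,0,0.9],[30,0,0,0,0.18],[30,0,0,0,0],[30,0,0,0,0]],
])

```text
time: 17.38
tool_pos: [0.4996, 0.1323, 0.1673]
tool_rot: [-0.0, 0.699, 0.715, -0.0]
contact_force: [0.2, 0.2, -0.1]
gripper_width: 0.498
grasp_force: 63.2
```

move_arm([
  [[30,0,0,0.03,0],[30,0,0,0.03,0],[30,0,0,0,0],[30,0,0,0,0],[30,0,0,0,0]],
])

```text
time: 17.8
tool_pos: [0.5002, 0.1323, 0.132]
tool_rot: [0.0, 0.699, 0.715, 0.0]
contact_force: [0.3, -0.8, -0.1]
gripper_width: 0.503
grasp_force: 63.2
```

```bash
python3 look.py w5; python3 -c "
from h import *
goto(.501,.1325,.094,1.07)"
```

```text
t=17.9 pos=[0.5006 0.1324 0.1325] yaw=1.22 shift=[0.0001 0.0006 0.0642] turn=0.15deg=0.026fs j6=0.09 grip 0.497 63.2 F [ 0.5  0.2 -0.7]
```

View pics/w5.png

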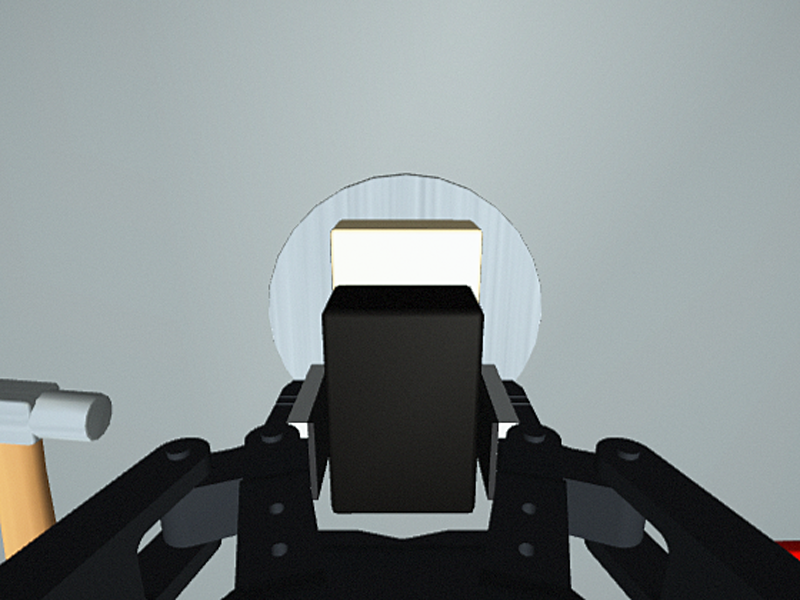

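The charcoal is held square above the brick, whose front top corners are at (332,230) and (482,229). The hearth edges are at columns 268 and 542, so the brick is centred.

```bash
python3 -c "
from h import *;import pickle
w=pickle.load(open('pics/w5.pkl','rb'));s,p,r=tool()
for q in [(324,315),(482,315),(475,512),(332,512)]: print((r.as_matrix().T@(ray(w,*q,p[2]-.006,.7)-p)).round(4))
print(ray(w,332,230,.06,.7),ray(w,482,229,.06,.7))"
```

```text
[ 0.0318 -0.0216  0.006 ]
[0.0318 0.0203 0.006 ]
[-0.0311  0.0211  0.006 ]
[-0.0311 -0.0221  0.006 ]
[0.47157911 0.17574891 0.06      ] [0.52978506 0.17736891 0.06      ]
```

move_arm([
  [[30,0,0.0005,0.03,0],[30,0,0,0.02,0],[30,0,0,0.006,0],[30,0,0,0,0],[30,0,0,0,0]],
])

```text
time: 18.27
tool_pos: [0.5002, 0.1323, 0.0977]
tool_rot: [-0.0, 0.7, 0.714, -0.0]
contact_force: [0.5, -0.2, 0.0]
gripper_width: 0.5
grasp_force: 63.2
```

move_arm([
  [[30,0,0,0,0],[30,0,0,0,0],[30,0,0,0,0],[30,0,0,0,0],[30,0,0,0,0]],
])

```text
time: 18.68
tool_pos: [0.5003, 0.1323, 0.0979]
tool_rot: [0.0, 0.7, 0.714, 0.0]
contact_force: [-0.9, -0.6, 0.0]
gripper_width: 0.5
grasp_force: 63.2
```

```bash
python3 -c "
from h import *
goto(.501,.1325,.094,1.07)"
```

```text
t=18.7 pos=[0.5003 0.1323 0.0979] yaw=1.19 shift=[0.0004 0.0011 0.0065] turn=0.12deg=0.020fs j6=0.09 grip 0.5 63.2 F [-0.9 -0.6  0. ]
```

move_arm([
  [[30,0,0.001,0.003,0],[30,0,0,0,0],[30,0,0,0.002,0],[30,0,0,0,0],[30,0,0,0,0]],
])

```text
time: 19.1
tool_pos: [0.5007, 0.1323, 0.0944]
tool_rot: [-0.0, 0.7, 0.714, -0.0]
contact_force: [1.0, -0.5, -0.3]
gripper_width: 0.5
grasp_force: 63.2
```

move_arm([
  [[30,0,0,0.002,0],[30,0,0,0,0],[30,0,0,0,0],[30,0,0,0,0],[30,0,0,0,0]],
])

```text
time: 19.52
tool_pos: [0.501, 0.1323, 0.0938]
tool_rot: [0.0, 0.7, 0.714, 0.0]
contact_force: [-1.5, -0.1, 3.6]
gripper_width: 0.5
grasp_force: 63.7
```

move_arm([
  [[30,0,0,0.0015,0],[30,0,0,0,0],[30,0,0,0,0],[30,0,0,0,0],[30,0,0,0,0]],
])

```text
time: 19.93
tool_pos: [0.501, 0.1323, 0.0938]
tool_rot: [0.0, 0.7, 0.714, -0.0]
contact_force: [-4.6, -1.1, 8.6]
gripper_width: 0.499
grasp_force: 64.2
```

move_arm([
  [[30,0,0,-0.0018,0],[30,0,0,0,0],[60,0,0,0,0],[100,0,0,0,0],[100,0,0,0,0]],
])

```text
time: 20.35
tool_pos: [0.5005, 0.1322, 0.0931]
tool_rot: [-0.0, 0.7, 0.714, -0.0]
contact_force: [0.0, -0.4, 0.9]
gripper_width: 0.862
grasp_force: 0.0
```

move_arm([
  [[100,0,0,-0.01,0],[100,0,0,-0.04,0],[100,0,0,-0.06,0],[100,0,0,-0.06,0],[100,0,0,-0.04,0]],
])

```text
time: 20.77
tool_pos: [0.5017, 0.1324, 0.2236]
tool_rot: [0.001, 0.7, 0.714, 0.002]
contact_force: [0.9, 0.4, 0.4]
gripper_width: 1.003
grasp_force: 0.0
```

move_arm([
  [[100,0.05,-0.006,0,0],[100,0.05,-0.006,0,0],[100,0.05,-0.006,0,0],[100,0.05,-0.006,0,0],[100,0.05,-0.006,0,0]],
])

```text
time: 21.18
tool_pos: [0.4793, 0.2832, 0.2201]
tool_rot: [0.0, 0.7, 0.714, 0.0]
contact_force: [0.6, 0.5, -0.3]
gripper_width: 1.002
grasp_force: 0.0
```

move_arm([
  [[100,0,0,0,0],[100,0,0,0,0],[100,0,0,0,0],[100,0,0,0,0],[100,0,0,0,0]],
])

```text
time: 21.6
tool_pos: [0.4799, 0.2809, 0.2196]
tool_rot: [0.0, 0.7, 0.714, -0.0]
contact_force: [0.1, 0.7, -0.4]
gripper_width: 1.0
grasp_force: 0.0
```

```bash
python3 look.py w6; python3 -c "
from h import *
goto(.5,.46,.14)"
```

```text
t=21.6 pos=[0.4799 0.2809 0.2196] yaw=1.10 shift=[0.2978 0.0392 0.1326] grip 1.003 0.0 F [ 0.7 -0.4 -1.5]
```

View pics/w6.png

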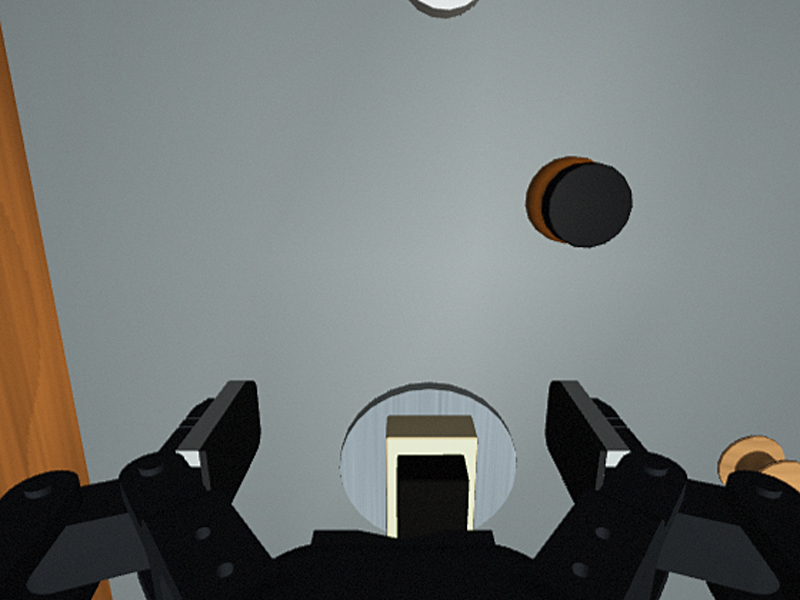

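The charcoal sits centred on the brick. The jar lid is at (588,204), and the dish is just at the top edge (443,8), so I move closer.

move_arm([
  [[100,0.05,0.01,0,0],[100,0.05,0.01,0,0],[100,0.05,0.01,0,0],[100,0.04,0.009,0,0],[100,0,0,0,0]],
])

```text
time: 22.07
tool_pos: [0.5012, 0.3989, 0.2195]
tool_rot: [-0.0, 0.699, 0.715, 0.001]
contact_force: [-0.6, -0.6, -0.8]
gripper_width: 0.999
grasp_force: 0.0
```

move_arm([
  [[100,0,0,0,0],[100,0,0,0,0],[100,0,0,0,0],[100,0,0,0,0],[100,0,0,0,0]],
])

```text
time: 22.48
tool_pos: [0.5008, 0.3954, 0.2198]
tool_rot: [0.0, 0.7, 0.714, 0.0]
contact_force: [-1.4, 0.0, 0.2]
gripper_width: 0.996
grasp_force: 0.0
```

```bash
python3 look.py w7; python3 - <<'E'
from circ import *
c=pickle.load(open("pics/w6.pkl","rb"));fit("pics/w6.png",c,.585,.324,.048,.028,.004)
c=pickle.load(open("pics/w7.pkl","rb"));d=fit("pics/w7.png",c,.5,.46,.026,.028,.005);print(proj(c,[*d,.026])/.7)
im=cv2.imread("pics/w7.png")
for P in [[*(d+.028*np.array([np.cos(a),np.sin(a)])),.026] for a in np.linspace(0,6.28,25)]: cv2.circle(im,tuple((proj(c,P)[0]/.7).astype(int)),1,(0,0,255),-1)
cv2.imwrite("pics/w7a.png",im)
goto(*d,.1)
E
```

```text
pics/w6.png [0.5828 0.3257] 207 rms 0.0013
pics/w7.png [0.5004 0.4587] 237 rms 0.0005
[[404.35717909 167.53223242]]
t=22.5 pos=[0.5008 0.3956 0.2198] yaw=1.14 shift=[0.1052 0.0014 0.1997] grip 1.001 0.0 F [-1.  -0.4  0.4]
```

View pics/w7a.png

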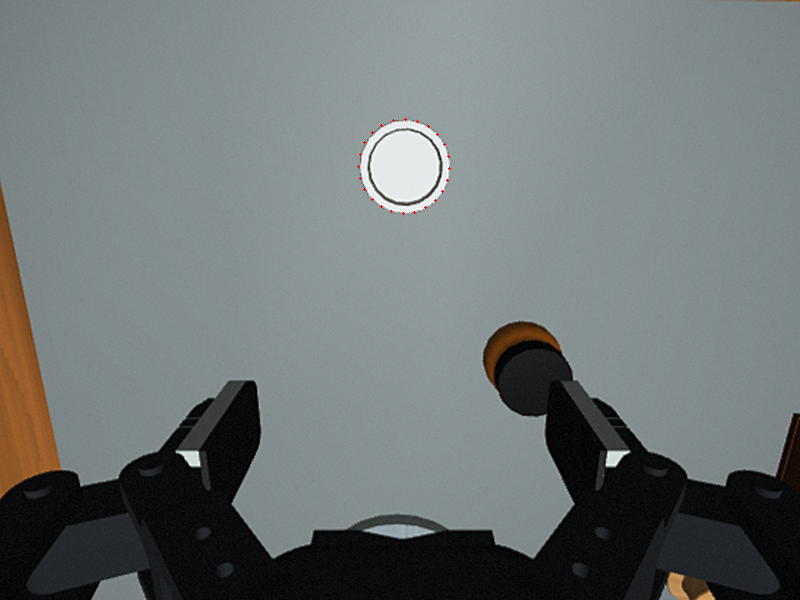

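The fitted rim circle (centre (404,167)) matches the dish exactly. Descending to grasp it.

move_arm([
  [[100,0.05,0.001,0.03,0],[100,0.05,0,0.04,0],[100,0.005,0,0.05,0],[100,0,0,0.05,0],[100,0,0,0.03,0]],
])

```text
time: 22.95
tool_pos: [0.4984, 0.4586, 0.0958]
tool_rot: [-0.0, 0.7, 0.715, -0.002]
contact_force: [-1.0, -0.0, -1.6]
gripper_width: 1.005
grasp_force: 0.0
```

move_arm([
  [[100,0,0,0,0],[100,0,0,0,0],[100,0,0,0,0],[100,0,0,0,0],[100,0,0,0,0]],
])

```text
time: 23.37
tool_pos: [0.5013, 0.46, 0.1024]
tool_rot: [0.0, 0.7, 0.714, 0.002]
contact_force: [0.7, 0.2, 0.5]
gripper_width: 0.997
grasp_force: 0.0
```

```bash
python3 -c "
from h import *
goto(.5004,.4587,.032)"
```

```text
t=23.4 pos=[0.5013 0.46   0.1024] yaw=1.17 shift=[-0.0025 -0.0019  0.1173] grip 0.997 0.0 F [0.7 0.2 0.5]
```

move_arm([
  [[100,-0.002,-0.0015,0.04,0],[100,0,0,0.03,0],[100,0,0,0.025,0],[100,0,0,0.015,0],[100,0,0,0.007,0]],
])

```text
time: 23.78
tool_pos: [0.4985, 0.4577, 0.028]
tool_rot: [-0.0, 0.7, 0.714, -0.001]
contact_force: [0.2, 0.4, 0.2]
gripper_width: 1.001
grasp_force: 0.0
```

move_arm([
  [[100,0,0,0,0],[100,0,0,0,0],[100,0,0,0,0],[80,0,0,0,0],[70,0,0,0,0]],
])

```text
time: 24.2
tool_pos: [0.4997, 0.4585, 0.0305]
tool_rot: [0.0, 0.7, 0.714, 0.001]
contact_force: [-0.4, -0.5, -0.9]
gripper_width: 0.749
grasp_force: 0.0
```

move_arm([
  [[50,0,0,0,0],[50,0,0,0,0],[50,0,0,0,0],[50,0,0,0,0],[50,0,0,0,0]],
])

```text
time: 24.62
tool_pos: [0.5001, 0.4588, 0.031]
tool_rot: [0.0, 0.7, 0.714, 0.001]
contact_force: [-0.2, -0.8, 4.9]
gripper_width: 0.636
grasp_force: 63.6
```

```bash
python3 -c "
from h import *
h=np.array([.5008,.132]);p=np.array([.506,-.157]);d=(p-h)/np.linalg.norm(p-h);m=h+d*.145
print(m,h+d*.29, m+.076*np.array([-d[1],d[0]]))
goto(*m,.14,1.1)"
```

```text
[ 0.50340857 -0.01297653] [ 0.50601715 -0.15795307] [ 0.57939627 -0.01160928]
t=24.6 pos=[0.5001 0.4588 0.031 ] yaw=1.19 shift=[-0.786  -0.0104 -0.1828] turn=0.09deg=0.015fs j6=0.61 grip 0.636 63.6 F [-0.2 -0.8  4.9]
```

move_arm([
  [[50,0,0,-0.025,0],[50,0,0,-0.06,0],[50,0,0,-0.06,0],[50,0,0,-0.06,0],[50,0,0,-0.06,0]],
])

```text
time: 25.03
tool_pos: [0.4985, 0.4577, 0.19]
tool_rot: [-0.0, 0.7, 0.714, -0.001]
contact_force: [-0.1, 0.6, 0.5]
gripper_width: 0.641
grasp_force: 63.5
```

move_arm([
  [[50,-0.03,0,0,0],[50,-0.05,-0.001,0,0],[50,-0.05,-0.001,0,0],[50,-0.05,-0.001,0,0],[50,-0.05,-0.001,0,0]],
])

```text
time: 25.45
tool_pos: [0.4989, 0.3187, 0.1886]
tool_rot: [-0.0, 0.7, 0.715, -0.0]
contact_force: [0.1, -0.1, 0.2]
gripper_width: 0.642
grasp_force: 63.5
```

move_arm([
  [[50,-0.05,-0.001,0,0],[50,-0.05,-0.001,0,0],[50,-0.05,-0.001,0,0],[50,-0.05,-0.001,0,0],[50,-0.05,-0.001,0,0]],
])

```text
time: 25.87
tool_pos: [0.499, 0.1686, 0.1886]
tool_rot: [-0.0, 0.7, 0.715, -0.0]
contact_force: [-0.1, 0.9, -0.4]
gripper_width: 0.632
grasp_force: 63.5
```

move_arm([
  [[50,-0.05,-0.001,0,0],[50,-0.05,0,0,0],[50,-0.05,0,0,0],[50,-0.05,0,0,0],[50,-0.05,0,0,0]],
])

```text
time: 26.28
tool_pos: [0.5015, 0.0187, 0.1887]
tool_rot: [-0.0, 0.7, 0.714, -0.0]
contact_force: [0.1, -1.5, 0.2]
gripper_width: 0.637
grasp_force: 63.5
```

move_arm([
  [[50,-0.05,0,0,0],[50,0,0,0,0],[50,0,0,0,0],[50,0,0,0,0],[50,0,0,0,0]],
])

```text
time: 26.7
tool_pos: [0.5026, -0.009, 0.1884]
tool_rot: [-0.0, 0.699, 0.715, 0.0]
contact_force: [0.2, -0.3, -1.2]
gripper_width: 0.637
grasp_force: 63.5
```

```bash
python3 look.py w8; python3 -c "
from h import *
goto(.5034,-.013,.1,1.1)"
```

```text
t=26.8 pos=[ 0.5027 -0.0089  0.1884] yaw=1.28 shift=[-0.0069  0.0011  0.1473] turn=0.18deg=0.029fs j6=-0.19 grip 0.638 63.5 F [ 0.  -0.5 -1.1]
```

View pics/w8.png

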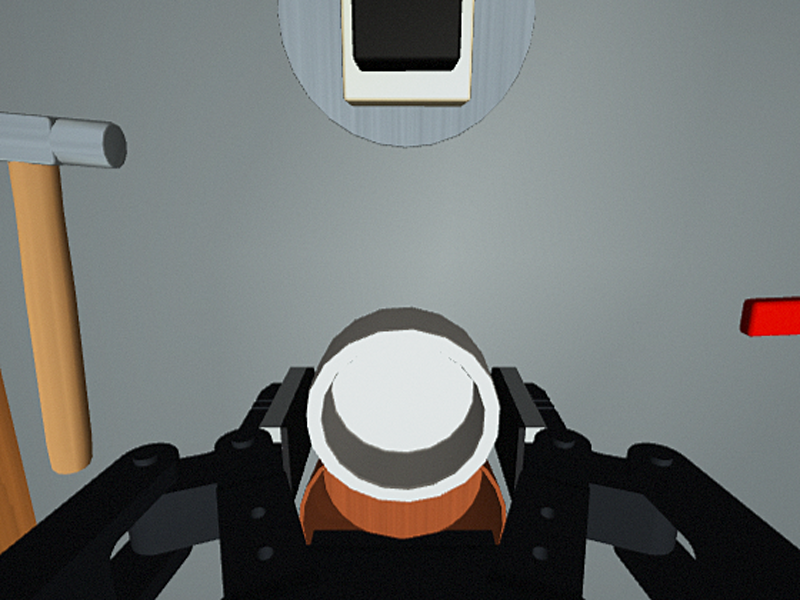

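The dish is held level, rim spanning rows 330–502 and columns 307–499. The hearth stack is intact ahead.

```bash
python3 - <<'E'
from circ import *
c=pickle.load(open("pics/w8.pkl","rb"));s,p,r=tool()
fit("pics/w8.png",c,.501,.132,.03,.065,.004)
for q in [(403,330),(403,502),(307,415),(499,415)]: print((r.as_matrix().T@(ray(c,*q,p[2]-.005,.7)-p)).round(4))
E
```

```text
pics/w8.png [0.501 0.132] 547 rms 0.0009
[ 0.0276 -0.0003  0.005 ]
[-0.0272 -0.0003  0.005 ]
[ 0.0021 -0.0274  0.005 ]
[0.0021 0.0267 0.005 ]
```

move_arm([
  [[50,-0.0065,0.001,0.03,0],[50,0,0,0.05,0],[50,0,0,0.05,0],[50,0,0,0.05,0],[50,0,0,0.03,0]],
])

```text
time: 27.17
tool_pos: [0.5015, -0.0123, 0.059]
tool_rot: [-0.002, 0.699, 0.715, -0.001]
contact_force: [-0.3, 1.3, -0.9]
gripper_width: 0.638
grasp_force: 63.5
```

move_arm([
  [[50,0,0,0.02,0],[50,0,0,0,0],[50,0,0,0,0],[50,0,0,0,0],[50,0,0,0,0]],
])

```text
time: 27.58
tool_pos: [0.5051, -0.0139, 0.0524]
tool_rot: [0.002, 0.7, 0.715, 0.001]
contact_force: [-0.3, -0.0, -0.6]
gripper_width: 0.64
grasp_force: 63.5
```

move_arm([
  [[50,0,0,0,0],[50,0,0,0,0],[50,0,0,0,0],[50,0,0,0,0],[50,0,0,0,0]],
])

```text
time: 28.0
tool_pos: [0.5036, -0.0139, 0.0505]
tool_rot: [0.0, 0.7, 0.714, 0.0]
contact_force: [-0.7, 0.7, -0.6]
gripper_width: 0.64
grasp_force: 63.5
```

```bash
python3 -c "
from h import *
goto(.5034,-.013,.031,1.1)"
```

```text
t=28.0 pos=[ 0.5036 -0.0139  0.0505] yaw=1.18 shift=[ 0.0014 -0.0002  0.0326] turn=0.08deg=0.014fs j6=-0.20 grip 0.64 63.5 F [-0.7  0.7 -0.6]
```

Held dish is centred on the tool within 0.5 mm. Lowering gently.

move_arm([
  [[50,0.001,0,0.012,0],[50,0,0,0.01,0],[50,0,0,0.004,0],[50,0,0,0,0],[50,0,0,0,0]],
])

```text
time: 28.42
tool_pos: [0.5031, -0.0131, 0.0341]
tool_rot: [-0.001, 0.7, 0.714, -0.0]
contact_force: [-0.1, -0.5, -0.5]
gripper_width: 0.639
grasp_force: 63.5
```

move_arm([
  [[50,0,0,0.002,0],[50,0,0,0,0],[50,0,0,0.002,0],[50,0,0,0,0],[50,0,0,0,0]],
])

```text
time: 28.83
tool_pos: [0.5035, -0.0132, 0.0324]
tool_rot: [0.0, 0.7, 0.714, 0.0]
contact_force: [0.3, -0.6, -1.7]
gripper_width: 0.637
grasp_force: 63.5
```

move_arm([
  [[50,0,0,0.002,0],[50,0,0,0,0],[50,0,0,0,0],[50,0,0,0,0],[50,0,0,0,0]],
])

```text
time: 29.25
tool_pos: [0.5035, -0.0132, 0.0312]
tool_rot: [-0.0, 0.7, 0.714, -0.0]
contact_force: [-0.3, 0.4, 0.1]
gripper_width: 0.641
grasp_force: 63.5
```

move_arm([
  [[50,0,0,0.0015,0],[50,0,0,0,0],[50,0,0,0,0],[50,0,0,0,0],[50,0,0,0,0]],
])

```text
time: 29.67
tool_pos: [0.5036, -0.0132, 0.031]
tool_rot: [-0.0, 0.7, 0.714, -0.0]
contact_force: [-2.9, 0.1, 5.0]
gripper_width: 0.641
grasp_force: 64.0
```

move_arm([
  [[50,0,0,-0.001,0],[50,0,0,0,0],[70,0,0,0,0],[100,0,0,0,0],[100,0,0,0,0]],
])

```text
time: 30.08
tool_pos: [0.5035, -0.0132, 0.0308]
tool_rot: [-0.0, 0.7, 0.714, -0.0]
contact_force: [-1.0, 0.3, 0.1]
gripper_width: 0.949
grasp_force: 0.0
```

move_arm([
  [[100,0,0,-0.015,0],[100,0,0,-0.05,0],[100,0,0,-0.065,0],[100,0,0,-0.065,0],[100,0,0,-0.065,0]],
])

```text
time: 30.5
tool_pos: [0.503, -0.0131, 0.189]
tool_rot: [-0.0, 0.7, 0.714, -0.0]
contact_force: [2.0, -0.1, -0.7]
gripper_width: 1.0
grasp_force: 0.0
```

move_arm([
  [[100,0.05,0.015,-0.01,0],[100,0.05,0.015,-0.01,0],[100,0.05,0.015,-0.01,0],[100,0.05,0.015,-0.01,0],[100,0.05,0.015,-0.01,0]],
])

```text
time: 30.92
tool_pos: [0.5456, 0.1392, 0.2181]
tool_rot: [0.0, 0.7, 0.714, 0.0]
contact_force: [0.1, -0.9, -0.2]
gripper_width: 1.001
grasp_force: 0.0
```

move_arm([
  [[100,0.05,0.015,0,0],[100,0.05,0.015,0,0],[100,0.05,0.015,0,0],[100,0.02,0,0,0],[100,0,0,0,0]],
])

```text
time: 31.33
tool_pos: [0.57, 0.2426, 0.2173]
tool_rot: [-0.0, 0.699, 0.716, 0.0]
contact_force: [0.4, 0.3, 0.2]
gripper_width: 1.0
grasp_force: 0.0
```

move_arm([
  [[100,0,0,0,0],[100,0,0,0,0],[100,0,0,0,0],[100,0,0,0,0],[100,0,0,0,0]],
])

```text
time: 31.75
tool_pos: [0.5703, 0.2393, 0.217]
tool_rot: [0.0, 0.7, 0.714, 0.0]
contact_force: [0.0, 0.2, -0.8]
gripper_width: 0.999
grasp_force: 0.0
```

```bash
python3 look.py w9; python3 - <<'E'
from circ import *
c=pickle.load(open("pics/w9.pkl","rb"));d=fit("pics/w9.png",c,.583,.325,.048,.028,.004)
im=cv2.imread("pics/w9.png")
for P in [[*(d+.028*np.array([np.cos(a),np.sin(a)])),.048] for a in np.linspace(0,6.28,25)]: cv2.circle(im,tuple((proj(c,P)[0]/.7).astype(int)),1,(0,0,255),-1)
cv2.imwrite("pics/w9a.png",im)
goto(*d,.1,1.1)
E
```

```text
pics/w9.png [0.5856 0.3281] 157 rms 0.0011
t=31.8 pos=[0.5703 0.2394 0.217 ] yaw=1.13 shift=[0.1472 0.0284 0.1951] turn=0.03deg=0.004fs j6=0.26 grip 1.0 0.0 F [0.3 0.4 0.2]
```

View pics/w9a.png

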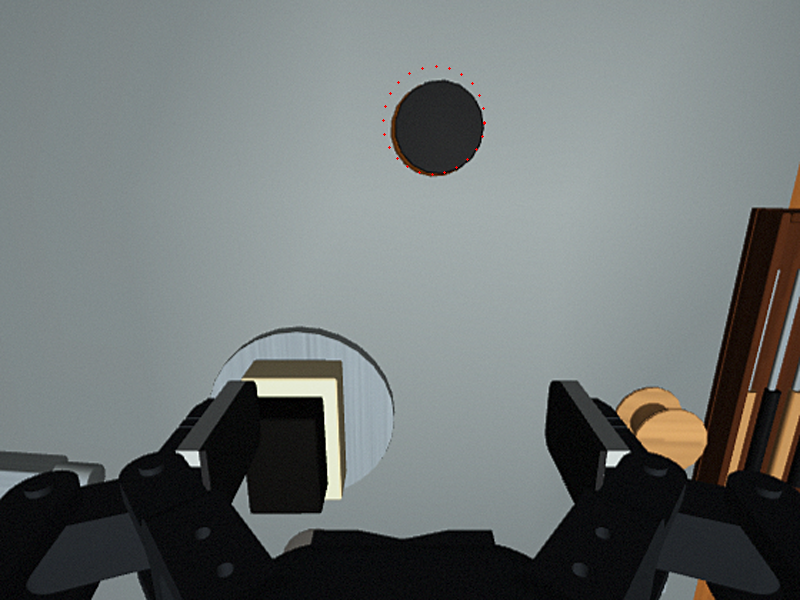

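The jar lid is smaller than the body: lid circle centre (440,128), radius about 45. I use that centre instead.

```bash
python3 - <<'E'
from circ import *
c=pickle.load(open("pics/w9.pkl","rb"));d=ray(c,439.5,128,.048,.7);print(d); goto(d[0],d[1],.12,1.1)
E
```

```text
[0.58878948 0.32496077 0.048     ]
t=31.8 pos=[0.5703 0.2394 0.217 ] yaw=1.13 shift=[0.1419 0.0336 0.1617] turn=0.03deg=0.004fs j6=0.26 grip 1.0 0.0 F [0.3 0.4 0.2]
```

move_arm([
  [[100,0.047,0.011,0,0],[100,0.047,0.011,0,0],[100,0.047,0.011,0,0],[100,0,0,0,-1],[100,0,0,0,-1]],
])

```text
time: 32.22
tool_pos: [0.5883, 0.3264, 0.2167]
tool_rot: [-0.0, 0.619, 0.786, -0.0]
contact_force: [-0.4, 0.0, -0.6]
gripper_width: 1.005
grasp_force: 0.0
```

move_arm([
  [[100,0,0,0,-1],[100,0,0,0,-1],[100,0,0,0,-1],[100,0,0,0,-1],[100,0,0,0,-1]],
])

```text
time: 32.63
tool_pos: [0.5884, 0.3248, 0.2169]
tool_rot: [-0.0, 0.395, 0.919, -0.0]
contact_force: [-0.4, 0.4, -0.2]
gripper_width: 0.998
grasp_force: 0.0
```

move_arm([
  [[100,0,0,0,-1],[100,0,0,0,-1],[100,0,0,0,-1],[100,0,0,0,-1],[100,0,0,0,-1]],
])

```text
time: 33.05
tool_pos: [0.5883, 0.3248, 0.2169]
tool_rot: [-0.0, 0.144, 0.99, -0.0]
contact_force: [-0.2, -0.4, 0.4]
gripper_width: 1.0
grasp_force: 0.0
```

move_arm([
  [[100,0,0,0.04,-1],[100,0,0,0.06,-1],[100,0,0,0.05,-1],[100,0,0,0,0],[100,0,0,0,0]],
])

```text
time: 33.47
tool_pos: [0.5869, 0.3243, 0.1247]
tool_rot: [-0.002, -0.009, 1.0, -0.001]
contact_force: [0.8, 0.1, 1.3]
gripper_width: 0.997
grasp_force: 0.0
```

move_arm([
  [[100,0,0,0,0],[100,0,0,0,0],[100,0,0,0,0],[100,0,0,0,0],[100,0,0,0,0]],
])

```text
time: 33.88
tool_pos: [0.5889, 0.3255, 0.1285]
tool_rot: [0.001, -0.01, 1.0, 0.0]
contact_force: [0.3, 0.2, -0.2]
gripper_width: 1.001
grasp_force: 0.0
```

```bash
python3 look.py w10; python3 -c "
from h import *
goto(.5888,.325,.04,91)"
```

```text
t=33.9 pos=[0.5887 0.3254 0.128 ] yaw=91.17 shift=[ 1.000e-04 -8.000e-04  1.466e-01] turn=0.17deg=0.029fs j6=-1.20 grip 1.003 0.0 F [ 0.3 -0.1  0.3]
```

View pics/w10.png

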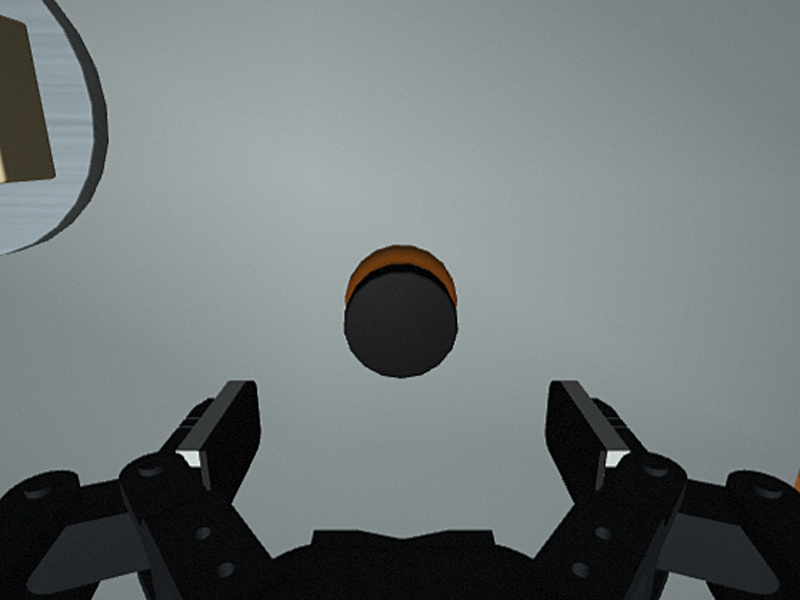

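The lid is centred at (401,324), between the open fingers.

```bash
python3 - <<'E'
from circ import *
c=pickle.load(open("pics/w10.pkl","rb"));d=ray(c,401,322.5,.048,.7);print(d); goto(d[0],d[1],.035,91)
E
```

```text
[0.5864314  0.32551262 0.048     ]
t=33.9 pos=[0.5887 0.3254 0.128 ] yaw=91.17 shift=[4.10e-03 1.00e-04 1.55e-01] turn=0.17deg=0.029fs j6=-1.20 grip 1.003 0.0 F [ 0.3 -0.1  0.3]
```

move_arm([
  [[100,0.0035,0,0.04,0],[100,0,0,0.045,0],[100,0,0,0.035,0],[100,0,0,0.025,0],[100,0,0,0.01,0]],
])

```text
time: 34.35
tool_pos: [0.5845, 0.3245, 0.0308]
tool_rot: [-0.002, -0.01, 1.0, -0.001]
contact_force: [0.5, -0.1, -0.3]
gripper_width: 0.999
grasp_force: 0.0
```

move_arm([
  [[100,0,0,0,0],[100,0,0,0,0],[100,0,0,0,0],[80,0,0,0,0],[70,0,0,0,0]],
])

```text
time: 34.77
tool_pos: [0.5872, 0.3256, 0.0356]
tool_rot: [0.001, -0.01, 1.0, 0.0]
contact_force: [0.2, -0.3, 0.0]
gripper_width: 0.742
grasp_force: 0.0
```

move_arm([
  [[50,0,0,0,0],[50,0,0,0,0],[50,0,0,0,0],[50,0,0,0,0],[50,0,0,0,0]],
])

```text
time: 35.18
tool_pos: [0.5874, 0.3256, 0.036]
tool_rot: [0.001, -0.01, 1.0, 0.0]
contact_force: [-0.6, -0.7, 5.5]
gripper_width: 0.61
grasp_force: 61.7
```

```bash
python3 -c "
from h import *
goto(.5794,-.0116,.2,91)"
```

```text
t=35.2 pos=[0.5874 0.3256 0.036 ] yaw=91.19 shift=[ 0.0243 -0.5613 -0.2738] turn=0.19deg=0.032fs j6=-1.20 grip 0.61 61.7 F [-0.6 -0.7  5.5]
```

move_arm([
  [[50,0,0,-0.02,0],[50,0,0,-0.05,0],[50,0,0,-0.06,0],[50,0,0,-0.06,0],[50,0,0,-0.06,0]],
])

```text
time: 35.6
tool_pos: [0.5856, 0.325, 0.1855]
tool_rot: [-0.0, -0.01, 1.0, -0.0]
contact_force: [0.7, 0.4, -1.1]
gripper_width: 0.605
grasp_force: 62.1
```

move_arm([
  [[50,0.002,-0.04,0,0],[50,0.002,-0.05,0,0],[50,0.002,-0.05,0,0],[50,0.002,-0.05,0,0],[50,0.002,-0.05,0,0]],
])

```text
time: 36.02
tool_pos: [0.5826, 0.1799, 0.1844]
tool_rot: [0.0, -0.011, 1.0, 0.0]
contact_force: [-0.1, -0.9, -0.9]
gripper_width: 0.601
grasp_force: 62.1
```

move_arm([
  [[50,0.002,-0.05,0,0],[50,0.002,-0.05,0,0],[50,0.002,-0.05,0,0],[50,0.002,-0.05,0,0],[50,0.002,-0.05,0,0]],
])

```text
time: 36.43
tool_pos: [0.5798, 0.0297, 0.1844]
tool_rot: [0.0, -0.01, 1.0, 0.0]
contact_force: [0.5, -0.4, -2.0]
gripper_width: 0.606
grasp_force: 62.1
```

move_arm([
  [[50,0.002,-0.05,0,0],[50,0.002,-0.02,0,0],[50,0,0,0,0],[50,0,0,0,0],[50,0,0,0,0]],
])

```text
time: 36.85
tool_pos: [0.5787, -0.0101, 0.184]
tool_rot: [0.0, -0.011, 1.0, 0.0]
contact_force: [0.1, -0.4, -1.5]
gripper_width: 0.601
grasp_force: 62.1
```

move_arm([
  [[50,0,0,0.06,0],[50,0,0,0.06,0],[50,0,0,0.04,0],[50,0,0,0,0],[50,0,0,0,0]],
])

```text
time: 37.27
tool_pos: [0.5776, -0.0096, 0.0865]
tool_rot: [-0.002, -0.011, 1.0, 0.0]
contact_force: [0.3, -0.4, -1.4]
gripper_width: 0.605
grasp_force: 62.3
```

move_arm([
  [[50,0,0,0,0],[50,0,0,0,0],[50,0,0,0,0],[50,0,0,0,0],[50,0,0,0,0]],
])

```text
time: 37.68
tool_pos: [0.5795, -0.0111, 0.0892]
tool_rot: [0.001, -0.01, 1.0, -0.0]
contact_force: [1.2, 0.1, -2.2]
gripper_width: 0.606
grasp_force: 62.3
```

```bash
python3 look.py w11; python3 -c "
from h import *
goto(.5794,-.0116,.036,91)"
```

```text
t=37.7 pos=[ 0.5793 -0.0111  0.0888] yaw=91.18 shift=[-0.0001 -0.0008  0.088 ] turn=0.18deg=0.031fs j6=-1.74 grip 0.604 62.3 F [-0.5  0.2 -1.1]
```

View pics/w11.png

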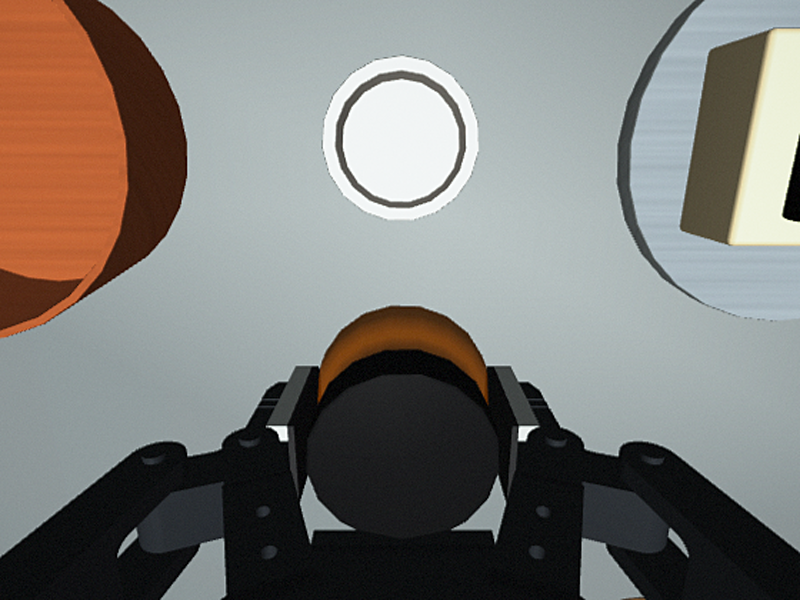

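The dish is placed, centred at (400,138). The held jar's lid spans columns 307–499 and rows 374–538, with the pot on the left and the hearth on the right.

```bash
python3 - <<'E'
from circ import *
c=pickle.load(open("pics/w11.pkl","rb"));s,p,r=tool()
d=fit("pics/w11.png",c,.5034,-.013,.026,.028,.004);fit("pics/w11.png",c,.501,.132,.03,.065,.004);fit("pics/w11.png",c,.506,-.157,.055,.065,.004)
L=np.array([ray(c,*q,p[2]+.012,.7) for q in [(403,374),(403,538),(307,452),(499,452)]]); print(L,"lid",(L[0]+L[1])/2-p)
E
```

```text
pics/w11.png [ 0.5033 -0.013 ] 421 rms 0.0003
pics/w11.png [0.5    0.1296] 698 rms 0.0016
pics/w11.png [ 0.5048 -0.1594] 522 rms 0.0013
[[ 0.55663928 -0.01091462  0.10082354]
 [ 0.60438124 -0.00991552  0.10082354]
 [ 0.57850477 -0.03443405  0.10082354]
 [ 0.5775112   0.01349624  0.10082354]] lid [0.00123492 0.00070304 0.012     ]
```

move_arm([
  [[50,0.0015,-0.001,0.03,0],[50,0,0,0.03,0],[50,0,0,0.015,0],[50,0,0,0.005,0],[50,0,0,0,0]],
])

```text
time: 38.15
tool_pos: [0.5771, -0.0116, 0.0389]
tool_rot: [-0.001, -0.01, 1.0, 0.0]
contact_force: [0.8, 0.8, -0.6]
gripper_width: 0.601
grasp_force: 62.3
```

move_arm([
  [[50,0,0,0,0],[50,0,0,0,0],[50,0,0,0,0],[50,0,0,0,0],[50,0,0,0,0]],
])

```text
time: 38.57
tool_pos: [0.5783, -0.0117, 0.0405]
tool_rot: [0.0, -0.01, 1.0, -0.0]
contact_force: [-0.0, -0.7, -0.0]
gripper_width: 0.604
grasp_force: 62.3
```

move_arm([
  [[50,0,0,0.003,0],[50,0,0,0,0],[50,0,0,0.002,0],[50,0,0,0,0],[50,0,0,0,0]],
])

```text
time: 38.98
tool_pos: [0.5777, -0.0117, 0.0367]
tool_rot: [-0.0, -0.01, 1.0, 0.0]
contact_force: [0.9, 0.3, -0.9]
gripper_width: 0.6
grasp_force: 62.3
```

move_arm([
  [[50,0,0,0.002,0],[50,0,0,0,0],[50,0,0,0,0],[50,0,0,0,0],[50,0,0,0,0]],
])

```text
time: 39.4
tool_pos: [0.578, -0.0117, 0.036]
tool_rot: [0.0, -0.01, 1.0, -0.0]
contact_force: [-1.8, 0.1, 3.5]
gripper_width: 0.605
grasp_force: 63.1
```

```bash
python3 -c "
from h import *
goto(.5783,-.0117,.036,91)"
```

```text
t=39.4 pos=[ 0.578  -0.0117  0.036 ] yaw=91.19 shift=[-0.0004 -0.0001  0.0001] turn=0.19deg=0.032fs j6=-1.74 grip 0.605 63.1 F [-1.8  0.1  3.5]
```

Contact at the expected height, so I release, rise, then back away and check.

move_arm([
  [[50,0,0,-0.0005,0],[70,0,0,0,0],[90,0,0,0,0],[100,0,0,0,0],[100,0,0,0,0]],
])

```text
time: 39.82
tool_pos: [0.5779, -0.0117, 0.0358]
tool_rot: [0.0, -0.01, 1.0, 0.0]
contact_force: [-0.8, -0.0, -0.2]
gripper_width: 1.004
grasp_force: 0.0
```

move_arm([
  [[100,0,0,-0.01,0],[100,0,0,-0.04,0],[100,0,0,-0.06,0],[100,0,0,-0.06,0],[100,0,0,-0.06,0]],
])

```text
time: 40.23
tool_pos: [0.5775, -0.0116, 0.1756]
tool_rot: [-0.0, -0.01, 1.0, 0.0]
contact_force: [1.2, -0.7, 0.1]
gripper_width: 0.999
grasp_force: 0.0
```

move_arm([
  [[100,0,0,-0.06,0],[100,0,0,-0.06,0],[100,-0.03,0,0,0],[100,-0.03,0,0,0],[100,0,0,0,0]],
])

```text
time: 40.65
tool_pos: [0.616, -0.0111, 0.2479]
tool_rot: [0.002, -0.01, 1.0, -0.0]
contact_force: [-0.0, -0.1, 0.4]
gripper_width: 1.001
grasp_force: 0.0
```

move_arm([
  [[100,0,0,0,0],[100,0,0,0,0],[100,0,0,0,0],[100,0,0,0,0],[100,0,0,0,0]],
])

```text
time: 41.07
tool_pos: [0.6133, -0.0109, 0.2457]
tool_rot: [-0.0, -0.01, 1.0, 0.0]
contact_force: [-0.3, -0.3, -0.3]
gripper_width: 0.997
grasp_force: 0.0
```

```bash
python3 look.py w12; python3 -c "
from h import *
goto(.5783,-.0117,.036,91)"
```

```text
t=41.1 pos=[ 0.6134 -0.0109  0.2458] yaw=91.19 shift=[ 5.850e-02 -1.000e-04  3.497e-01] turn=0.19deg=0.031fs j6=-1.73 grip 0.997 0.0 F [-0.1 -0.6  0.4]
```

View pics/w12.png

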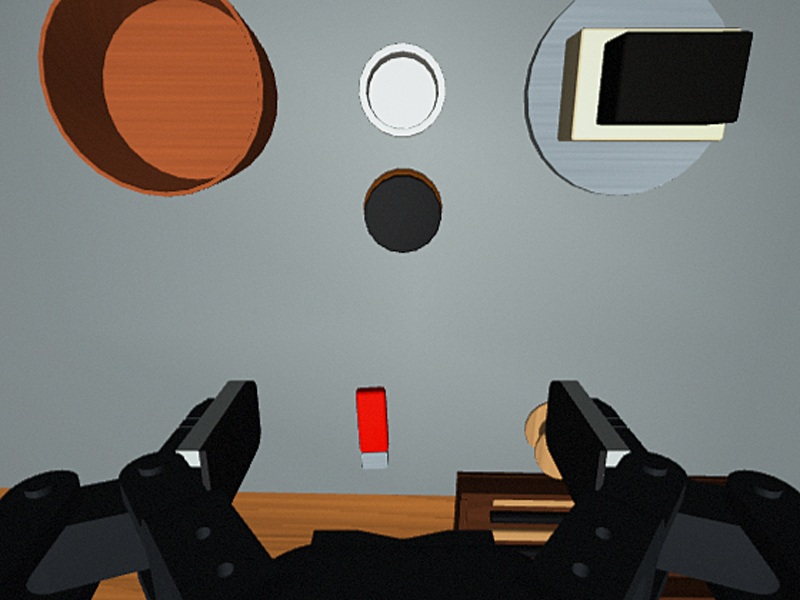

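Everything stands in place: dish (402,89), jar lid (403,214), and the charcoal squarely on the brick at upper right. A last number check on the jar–dish gap follows, then hand-in.

```bash
python3 - <<'E'
from circ import *
c=pickle.load(open("pics/w12.pkl","rb"))
d=fit("pics/w12.png",c,.5033,-.013,.026,.028,.004);L=np.array([ray(c,*q,.048,.7)[:2] for q in [(403,175.5),(403,252),(364.5,212),(441.5,212)]])
j=np.array([(L[0]+L[1])[0]/2,(L[2]+L[3])[1]/2]);print(j,j-d,"lid",np.linalg.norm(L[0]-L[1]),np.linalg.norm(L[2]-L[3]))
h=fit("pics/w12.png",c,.501,.132,.03,.065,.004);p=fit("pics/w12.png",c,.506,-.157,.055,.065,.004);print((h+p)/2,np.linalg.norm(h-d),np.linalg.norm(p-d))
E
```

```text
pics/w12.png [ 0.5036 -0.013 ] 252 rms 0.0007
[ 0.57929427 -0.01063325] [0.07573346 0.00235585] lid 0.0486464018772696 0.049209757349514764
pics/w12.png [0.5006 0.1304] 564 rms 0.0012
pics/w12.png [ 0.5034 -0.1575] 583 rms 0.0013
[ 0.50200132 -0.01357156] 0.1434060844440786 0.14454050687764
```

```bash
python3 -c "
from plant import job
print(job.job_done())"
```

```text
the job is handed in; nothing more can be done
None
```

The soldering station is set out and handed in at about 41 s: brick centred on the hearth to about 1 mm, charcoal flat and square on the brick by eye, dish midway to the pot to about 1 mm, and jar straight behind it with a gap of about 2 cm; I did not touch the tall jar, steel block or lighter.

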